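# Set and lock the stop fence of a tube-rack jig

### The job

Set the tube-rack jig on the worktop to its mark: with the clamp lever still loose, slide the steel stop fence along its slots until the pointer on the fence is level with the pointer on the small index marker, to within a few millimetres. Then swing the clamp lever clockwise (seen from above) until it stops, to lock the fence there. Leave the cup, bottle, timer and pen around it where they stand.

Things in the scene. Friction and masses are not known exactly. Their poses are not given: they have to be found in the camera images.
- rack_jig: The jig: a flat aluminium base plate, 175 x 300 x 12 mm, screwed down to the worktop. Its origin lies at worktop height under the plate; the plate runs from -100 to +75 mm along its x and from -155 to +145 mm along its y. Its y axis is the direction in which the stop fence slides (positive towards the low end stop, 18 mm high above the plate, whose near face is at y = +133 mm); its x axis points across, away from the robot; z is up.
- fence_wall (a point): The stop fence is a steel angle: a foot plate 8 mm thick with two long slots lies on the base plate, and an upright wall stands at its end. This point lies in the wall's middle plane, midway along its length, 14 mm below its top edge (the top edge is 72 mm above the worktop). The wall is 12 mm thick (along the jig's y), 120 mm long (along the jig's x) and 60 mm high, free to be pinched from above across its thickness. Axes as the jig's.
- fence_pointer (a point): Tip of the small pointed tab at the robot-side end of the fence's wall, low down, 22 mm above the worktop. It moves with the fence; axes as the jig's. It lies in the wall's middle plane, 68 mm from fence_wall along the jig's -x.
- marker_pointer (a point): Tip of the pointed tab on the index marker, a dark steel block 16 x 22 x 15 mm fixed on the base plate by the plate's robot-side edge. Its tip faces the fence's path, in line with the path of fence_pointer but 3 mm beside it. Axes as the jig's: the fence is set when fence_pointer and marker_pointer have the same y in the jig's frame.
- stop_fence (a joint): Position of the fence along the slots in m, 0 to 0.085, growing towards the jig's +y (towards the low end stop). It starts at 0.020 or less, and the marker is always further on, 25 mm or more. It needs about 4 N to slide and stays where it is left.
- clamp_lever (a joint): Angle of the clamp lever in rad: 0 = loose, 1.5 = tight, at its stop; it starts at 0 to 0.25. It grows clockwise seen from above. At 0 its arm points along the jig's -y; at 1.5 nearly along the jig's -x (towards the robot). Turning takes about 2 N at the grip, and it stays where it is left.
- lever_grip (a point): Centre of the clamp lever's upright round grip, 14 mm below its top (the top is 82 mm above the worktop). The grip is black, 19 mm in diameter over its upper 18 mm and a little slimmer below; it stands 38 mm above the lever's arm, whose top is 41 mm above the worktop. It is 85 mm from the lever's axis.
- lever_pivot (a point): Point on the lever's upright axis, at the height of lever_grip. The lever sits on the bolt in the fence's far slot; the hub is 26 mm in diameter. The bolts do not move as the fence slides.
- cup_mid (a point): Loose white sample cup, 59 mm in diameter, 66 mm high, behind the jig; point half-way up its axis.
- bottle_mid (a point): Loose white reagent bottle with black cap, 55 mm in diameter, 118 mm high, to the right; point half-way up its axis.
- timer_mid (a point): Loose flat white timer, 62 x 66 x 16 mm, behind the jig; its centre.
- pen_mid (a point): Loose felt pen, 135 mm long and 17 mm thick, lying to the left of the jig; its centre.

How it is judged:
By the outcome, as a careful person would: the job done as asked, in the order asked, and still so for the second after the job is handed in, with the robot touching nothing.
It also fails if it takes over 48 s, if anything falls off the work surface, if the arm or the gripper's body presses on something with over 40 N, if the wrist force passes 120 N, or if a joint passes its speed limit or range.

### The arm

A 6-joint arm with a two-finger parallel gripper is mounted at the origin on a cart in front of the work surface, level with it; the furniture and walls round the work are solid. World frame = base frame: x ahead of the robot, y to its left, z up, the work surface at z = 0. Lengths are in mm, angles in rad, forces in N, time in s.
With the tool pointing down it reaches from about 275 to 1000 mm from the base axis. Payload 8.4 kg.
Tool frame: the origin (TCP) lies on the centre line of the jaws, within the pads' length; the fingertips stand r.tip_reach ahead of it and the grasp point (between the pads) lies 11 mm behind it (r.tip_reach is the distance from the TCP to the fingertips, in mm); z points along the fingers, y is the line along which they close (so a half turn about z gives the same grasp; the last joint's range is limited). The gripper opens to 85 mm and grips with 20 to 120 N. Pads are 22 mm wide; open, the fingers measure 114 mm over their backs; the gripper's body (76 mm by 85 mm) begins 54 mm behind the grasp point. The pads swing forward as they close: fully open they stand 13 mm farther back than shut.
Start: joints at [1.228, 0.353, 1.633, -0, 1.155, -0.002], TCP at [208.899, 589.058, 239.281] pointing down, gripper open.
Joint ranges: [-2.63, 2.63], [-0.92, 2.1], [0.06, 2.66], [-1.3, 4.44], [0, 2.69], [-3.02, 3.02]. Speed limits (rad/s): [2.22, 2.22, 2.79, 3.14, 3.14, 3.14].

### API

Orientations are given as [roll, pitch, yaw] about the fixed x, y, z axes, in that order (R = Rz(yaw) Ry(pitch) Rx(roll)).
In Python, from rig import r gives the robot as it stands.
- The arm moves only by the tool carry_out, never from a script. Its argument "targets" is a list of rows, each an object with "dp": the shift along the tool's x, y, z in mm, a list of three; "yaw": the turn about the tool's z in degrees. A call has 1 to 12 rows; each row is the pose to reach, as a shift and turn from the pose commanded when the call began, along the tool's axes at that moment; what a row does not reach only later rows make up. A row lasts 1/8 s, in which the tool goes at most 62.5 mm and 10.7 degrees, less where a joint would pass 70% of its speed; a pose out of reach is approached as far as the arm can. A call with a gripper value outside its range is refused whole. "fingers" is the opening, from -1 (shut) to 1 (fully open), so that 0 is half open, set as the call begins (left out, the last holds). The fingers move at their own pace and stop on an object; "grip_force" is the grip in N (left out, the last holds). Time passes only in rows, so rows that repeat a pose let the fingers close. It gives the time, the measured TCP pose, the force, the opening and the grip force at its end, in the units of the state.
- r.sense(): the state, without advancing time (a new reading comes with each control period).
- r.grab_frame(name): name is "side" or "top" or "wrist"; returns the picture (384x512x3 uint8, red, green, blue); there is no depth.
- r.get_calibration(name): a dict with "fx", "fy", "cx", "cy" (pixels), "rvec" (rotation vector, rad) and "tvec" (3), from world to camera coordinates, as OpenCV has them. Camera axes: x right, y down, z forward; pixel columns grow to the right and rows downward; lengths in mm; the calibration is good to about 2 mm. A picture is of the moment at which its call begins: read the wrist's pose just before it. get_calibration takes no time and is no camera call; for the wrist camera it gives the pose at the moment of the call.
- r.sign_off(): hands the job in; it is judged then, once.
The state is a dict: "clock": time; "qpos": joint angles; "qvel": joint speeds; "joint_efforts": joint torques, N m; "eef_pos": TCP position; "tcp_rot": TCP orientation; "contact_force": force on the tool from outside, world axes, zero at the start; "wrist_torque": the same for the moment, N m; "opening": opening from 0.0 (shut) to 1.0 (fully open); "grasp_force": force on a finger pad.
Only numpy, scipy, OpenCV 4.12 (cv2) and the standard library are available. Lean on these libraries where they do the work, as an engineer would, in place of code of your own. Each camera call takes 0.05 s, during which the arm holds its last target. There are 200 camera calls.

## Working session

There is one attempt and no reset: what is moved stays moved. The work goes in short steps, Python scripts to look and compute and a tool call to move; the robot and the scene stay as the last step left them, time stands still between calls to the robot, and variables do not carry over. Pictures are saved under pics/ and viewed, at most 10 in all, crops included, and the job is handed in when it is done.

Besides the shell and the picture viewer there is one more tool, called after "Call:" by a JSON object that holds its "api" and its "payload". carry_out: Moves the arm, as the interface text tells. Its arguments: {"type":"object","properties":{"targets":{"type":"array","items":{"type":"object","properties":{"dp":{"type":"array","items":{"type":"number"}},"yaw":{"type":"number"}}}},"fingers":{"type":"number"},"grip_force":{"type":"number"}},"required":["targets"]}

```bash
mkdir -p pics; ls
python3 - <<'E'
from rig import r
import cv2, numpy as np
s=r.sense(); print({k:np.round(v,3) for k,v in s.items()}, r.tip_reach)
for n in ("top","side"):
    im=r.grab_frame(n); cv2.imwrite(f"pics/{n}0.png",cv2.resize(im[:,:,::-1],(800,600),interpolation=cv2.INTER_CUBIC)); np.save(f"pics/{n}0.npy",im)
    c=r.get_calibration(n); print(n,{k:np.round(v,3) for k,v in c.items()})
E
```

```text
pics
{'clock': np.float64(0.0), 'qpos': array([ 1.228,  0.354,  1.634,  0.   ,  1.155, -0.002]), 'qvel': array([ 0.002, -0.001,  0.001,  0.002, -0.   ,  0.001]), 'joint_efforts': array([ 1.0000e-03, -6.0524e+01, -3.4209e+01,  0.0000e+00,  9.0000e-03,
       -0.0000e+00]), 'eef_pos': array([208.745, 588.617, 238.577]), 'tcp_rot': array([-3.14 , -0.   ,  2.801]), 'contact_force': array([-0.16 ,  0.09 , -0.203]), 'wrist_torque': array([-0.003,  0.102,  0.017]), 'grasp_force': np.float64(0.0), 'opening': np.float64(0.998)} 8.0
top {'fx': np.float64(454.183), 'fy': np.float64(454.183), 'cx': np.float64(251.103), 'cy': np.float64(187.665), 'rvec': array([ 2.125, -2.102,  0.201]), 'tvec': array([-118.702,  591.903, 1316.095])}
side {'fx': np.float64(349.03), 'fy': np.float64(349.03), 'cx': np.float64(254.381), 'cy': np.float64(192.31), 'rvec': array([ 0.474, -2.397,  1.657]), 'tvec': array([517.205, 200.444, 590.488])}
```

View pics/top0.png

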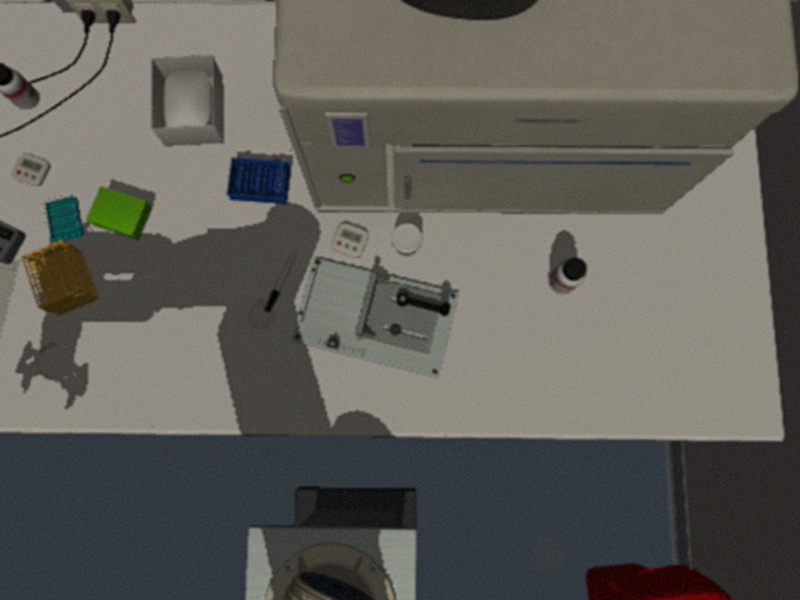

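View pics/side0.png

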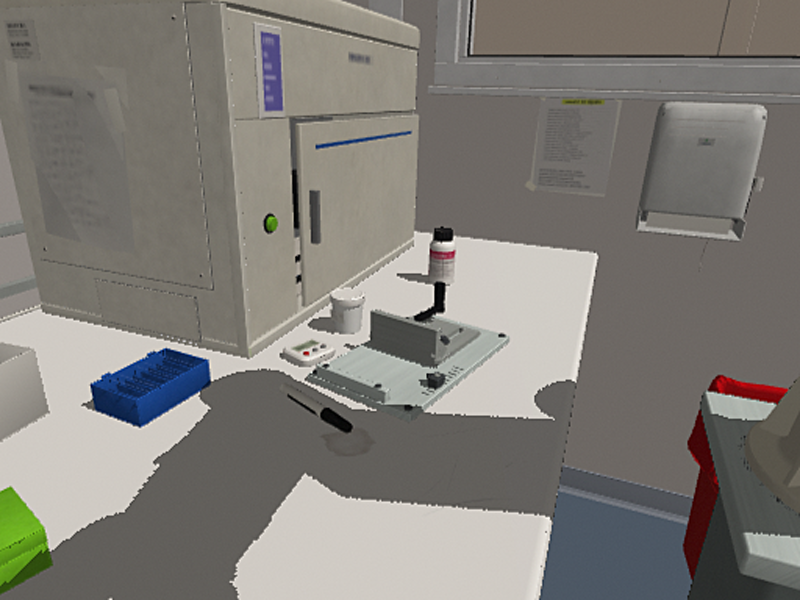

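The top view (800 px scale) shows the jig, with corners at about (315,258), (458,288), (438,375) and (297,340). The fence wall runs from (378,262) to (362,335), the lever hub is at (402,297) with its grip at (447,307), and the marker is at (333,342). The side view shows the same layout, with the end stop on the pen's side.

```bash
cat > h.py <<'E'
import numpy as np, cv2
def ray(c,uv):
    R=cv2.Rodrigues(np.array(c["rvec"],float))[0]; t=np.array(c["tvec"],float).ravel()
    d=R.T@np.array([(uv[0]-c["cx"])/c["fx"],(uv[1]-c["cy"])/c["fy"],1]); return -R.T@t,d
def onz(c,uv,z):
    o,d=ray(c,uv); return o+d*(z-o[2])/d[2]
def proj(c,p):
    return cv2.projectPoints(np.array(p,float).reshape(-1,1,3),np.array(c["rvec"],float),np.array(c["tvec"],float),np.array([[c["fx"],0,c["cx"]],[0,c["fy"],c["cy"]],[0,0,1.]]),None)[0].reshape(-1,2)
def jig2w(o,yaw,p):
    a,b=np.cos(yaw),np.sin(yaw); p=np.asarray(p,float); return np.array([o[0]+a*p[0]-b*p[1],o[1]+b*p[0]+a*p[1],p[2]])
def w2jig(o,yaw,p):
    a,b=np.cos(yaw),np.sin(yaw); d=np.asarray(p,float)[:2]-np.asarray(o)[:2]; return np.array([a*d[0]+b*d[1],-b*d[0]+a*d[1]])
def total(R): return R
E
python3 - <<'E'
from rig import r; from h import *
c=r.get_calibration("top")
P={"c_fl":(315,258,12),"c_fr":(458,288,12),"c_nr":(438,375,12),"c_nl":(297,340,12),"wall_f":(378,260,72),"wall_n":(362,333,72),"hub":(402,297,50),"grip":(447,305,82),"marker":(333,342,27),"cup":(407,232,66),"timer":(350,237,16),"bottle":(574,268,118),"pen":(280,282,9)}
for k,(u,v,z) in P.items(): print(k,onz(c,(u/1.5625,v/1.5625),z).round(0))
w=r.get_calibration("wrist"); R=cv2.Rodrigues(w["rvec"])[0]; print(w, -R.T@w["tvec"], R)
print(r.sense()["eef_pos"])
E
```

```text
c_fl [674.  46.  12.]
c_fr [ 615. -243.   12.]
c_nr [ 440. -203.   12.]
c_nl [506.  76.  12.]
wall_f [656. -84.  72.]
wall_n [513. -56.  72.]
hub [ 588. -131.   50.]
grip [ 567. -216.   82.]
marker [501.   3.  27.]
cup [ 714. -140.   66.]
timer [717. -25.  16.]
bottle [ 632. -450.  118.]
pen [624. 115.   9.]
{'fx': 331.75553919974726, 'fy': 331.75553919974726, 'cx': 253.31056504497909, 'cy': 194.9723300357132, 'rvec': array([-2.33312771, -1.64784964, -0.27541325]), 'tvec': array([-624.00840273,  -41.99571981,  380.45732182])} [129.19138449 616.71821812 372.64745604] [[ 0.33453604  0.94238236 -0.00106036]
 [ 0.8908191  -0.31586412  0.32660555]
 [ 0.30745238 -0.11020592 -0.94516014]]
[208.75000333 588.64072183 238.62870853]
```

Call:
{"api": "carry_out", "payload": {"targets": [{"dp":[-45,-43,0],"yaw":-1},{"dp":[-90,-86,0],"yaw":-2},{"dp":[-135,-129,0],"yaw":-3},{"dp":[-180,-172,0],"yaw":-4},{"dp":[-225,-215,0],"yaw":-5},{"dp":[-270,-258,0],"yaw":-6},{"dp":[-315,-301,0],"yaw":-7},{"dp":[-360,-344,0],"yaw":-7},{"dp":[-405,-387,0],"yaw":-7},{"dp":[-450,-430,0],"yaw":-7},{"dp":[-495,-472,0],"yaw":-7},{"dp":[-536,-510,0],"yaw":-7}], "fingers": 1}}

```text
clock: 1.6
eef_pos: [544.1, -73.0, 239.1]
tcp_rot: [3.142, -0.0, 2.922]
contact_force: [0.9, 1.1, -0.2]
opening: 1.004
grasp_force: 0.0
```

```bash
cat > snap.py <<'E'
import sys,pickle
from rig import r; from h import *
n=sys.argv[1]; cam=sys.argv[2] if len(sys.argv)>2 else "wrist"
c=r.get_calibration(cam); s=r.sense(); im=r.grab_frame(cam)
cv2.imwrite(f"pics/{n}.png",cv2.resize(im[:,:,::-1],(800,600),interpolation=cv2.INTER_CUBIC)); pickle.dump((c,s,im),open(f"pics/{n}.pkl","wb"))
print(s["clock"],s["eef_pos"].round(1),s["tcp_rot"].round(4),s["contact_force"].round(1),s["opening"])
E
python3 snap.py w1
```

```text
1.6 [544.1 -73.  239.1] [ 3.1416e+00 -1.0000e-04  2.9222e+00] [ 0.9  1.1 -0.2] 1.0036354736970943
```

View pics/w1.png

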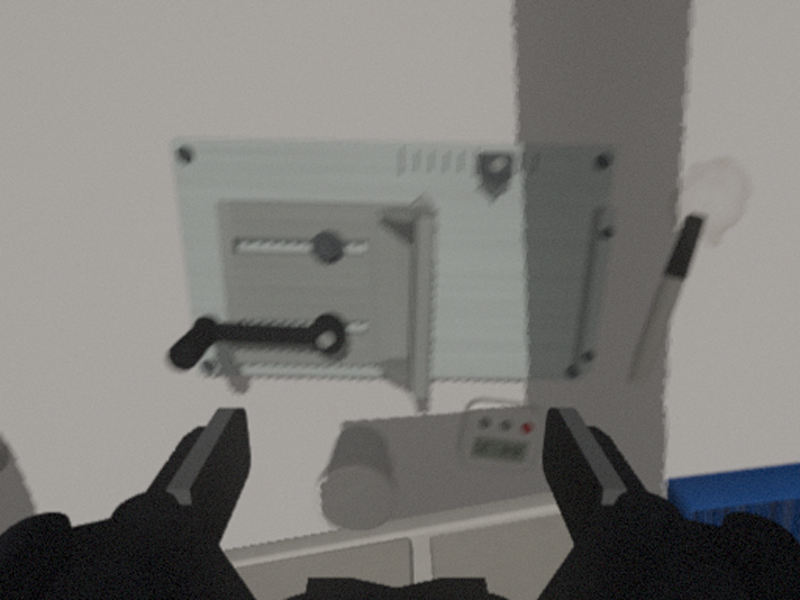

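The wrist view shows the jig square to the image. The marker tip is at about (493,200), the fence pointer tip at (423,196), the pivot at (327,336) and the grip top at (187,352). The near plate corners are at (175,140) and (612,147).

Run:
```python
import pickle; from h import *
c,s,im=pickle.load(open("pics/w1.pkl","rb"))
q=lambda u,v,z: onz(c,(u/1.5625,v/1.5625),z)
a=q(175,140,12);b=q(614,147,12);d=q(193,376,12)
print(a,b,d,np.linalg.norm(a-b),np.linalg.norm(a-d))
y=(b-a)[:2];yaw=np.arctan2(-y[0],y[1])
print("yaw",yaw, "tool y dir yaw", s["tcp_rot"][2]-np.pi)
cs,sn=np.cos(yaw),np.sin(yaw)
mid=(a+b)/2; o=mid[:2]-np.array([cs*-100-sn*-5, sn*-100+cs*-5]); print("o",o)
for n,u,v,z in [("fp",423,196,22),("mk",493,200,22),("wallT",425,208,72),("wallB",424,385,72),("piv",327,340,50),("grip",187,352,82)]:
    p=q(u,v,z); print(n,p.round(1),w2jig(o,yaw,p).round(1))
g=cv2.cvtColor(im,cv2.COLOR_RGB2GRAY)
cr=cv2.resize(im[110:250,100:330,::-1],(800,487),interpolation=cv2.INTER_CUBIC); cv2.imwrite("pics/w1c.png",cr)
```

```text
[ 438.62206394 -199.90169074   12.        ] [506.63904381  84.30206254  12.        ] [ 606.29425103 -247.87400755   12.        ] 292.22950386757634 174.39984375947267
yaw -0.2349063680044433 tool y dir yaw -0.2193843187614095
o [571.04792737 -76.21232601]
fp [509.1 -46.8  22. ] [-67.1  14.2]
mk [521.9  -1.5  22. ] [-65.2  61.2]
wallT [509.3 -48.2  72. ] [-66.6  12.9]
wallB [621.1 -71.7  72. ] [47.7 16.1]
piv [ 585.2 -130.    50. ] [ 26.3 -49. ]
grip [ 562.  -208.5   82. ] [  21.9 -130.7]
```

View pics/w1c.png

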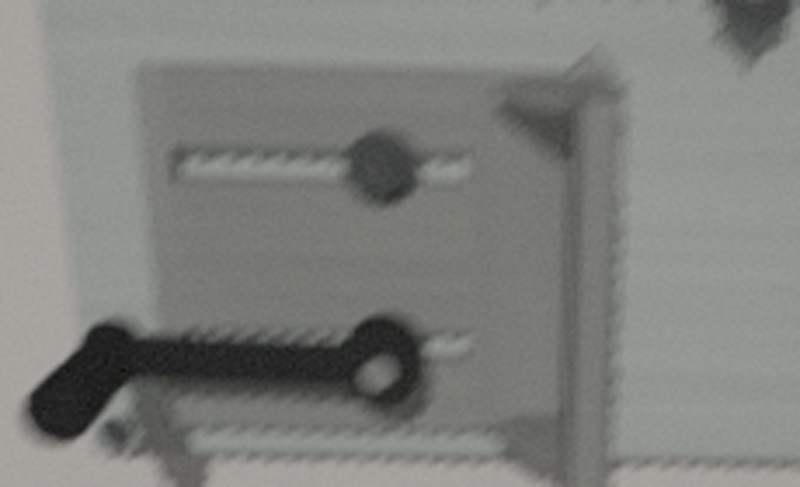

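The crop shows the wall upright near crop x=600 and a clear space either side of its mid-length. The fence pointer is about 47 mm short of the marker.

Call:
{"api": "carry_out", "payload": {"targets": [{"dp":[-10,8,45]},{"dp":[-20,15,90]},{"dp":[-20,15,125]},{"dp":[-20,15,150]},{"dp":[-20,15,175]},{"dp":[-20,15,190]},{"dp":[-20,15,190]}], "fingers": 0, "grip_force": 30}}

```text
schema error: expected keys dp, yaw
```

Call:
{"api": "carry_out", "payload": {"targets": [{"dp":[0,0,0]},{"dp":[0,0,0]},{"dp":[0,0,0]},{"dp":[0,0,0]}], "fingers": -1, "grip_force": 40}}

```text
schema error: expected keys dp, yaw
```

```bash
python3 snap.py w2
```

```text
1.65 [547.2 -77.9 239.3] [-3.139   0.0034  2.9216] [ 3.2 -4.1  1. ] 1.0036132104896358
```

View pics/w2.png

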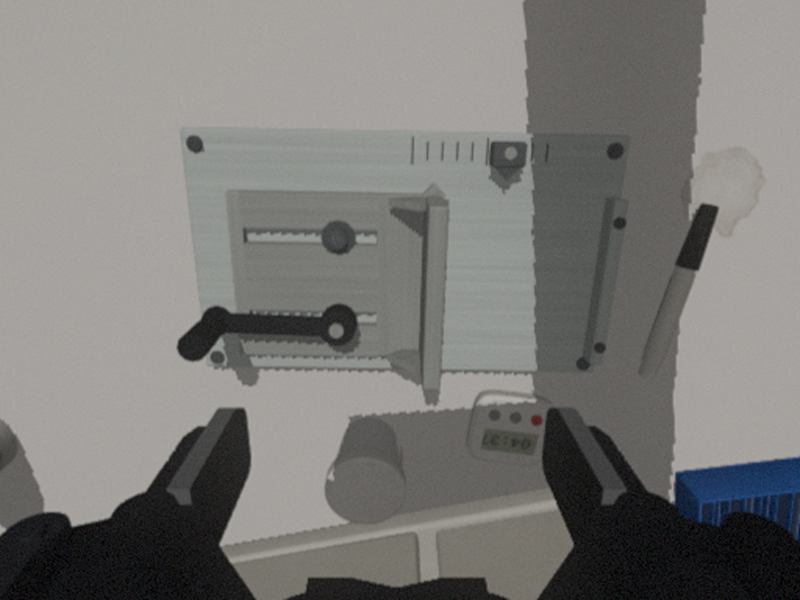

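Moves refused: each row needs a yaw. This sharper view, taken as the arm settled, gives the marker tip at (507,190), the fence pointer at (433,185), the corners at (181,127) and (629,135), the pivot at (338,330), and the grip top at (192,348).

Run:
```python
import pickle; from h import *; from rig import r
c,s,im=pickle.load(open("pics/w2.pkl","rb"))
q=lambda u,v,z: onz(c,(u/1.5625,v/1.5625),z)
a=q(181,127,12);b=q(630,135,12)
y=(b-a)[:2];yaw=np.arctan2(-y[0],y[1]); print(np.linalg.norm(a-b),yaw)
cs,sn=np.cos(yaw),np.sin(yaw); mid=(a+b)/2; o=mid[:2]-np.array([cs*-100-sn*-5, sn*-100+cs*-5]); print("o",o)
for n,u,v,z in [("fp",433,185,22),("mk",507,191,22),("wallT",438,197,72),("wallB",431,403,72),("piv",337,330,50),("grip",192,348,82)]:
    p=q(u,v,z); print(n,p.round(1),w2jig(o,yaw,p).round(1))
s=r.sense();print(s["eef_pos"],s["tcp_rot"])
```

```text
296.61692324312554 -0.23719914205347564
o [568.52332023 -73.35568665]
fp [507.1 -44.5  22. ] [-66.5  13.7]
mk [521.7   2.9  22. ] [-63.4  63.1]
wallT [508.3 -45.1  72. ] [-65.2  13.3]
wallB [638.8 -75.4  72. ] [68.8 14.6]
piv [ 583.3 -127.2   50. ] [ 27.  -48.9]
grip [ 563.7 -210.4   82. ] [  27.5 -134.3]
[545.61547953 -75.11639852 239.05128711] [-3.14046558e+00  1.49022008e-03  2.91930501e+00]
```

Call:
{"api": "carry_out", "payload": {"targets": [{"dp":[-10,8,45],"yaw":1},{"dp":[-20,16,90],"yaw":1},{"dp":[-20,16,125],"yaw":1},{"dp":[-20,16,150],"yaw":1},{"dp":[-20,16,175],"yaw":1},{"dp":[-20,16,190],"yaw":1},{"dp":[-20,16,190],"yaw":1}], "fingers": 0, "grip_force": 30}}

```text
clock: 2.58
eef_pos: [565.8, -59.1, 48.4]
tcp_rot: [-3.141, -0.002, 2.906]
contact_force: [-0.5, 0.2, 0.2]
opening: 0.5
grasp_force: 0.0
```

Call:
{"api": "carry_out", "payload": {"targets": [{"dp":[0,0,0],"yaw":0},{"dp":[0,0,0],"yaw":0},{"dp":[0,0,0],"yaw":0},{"dp":[0,0,0],"yaw":0}], "fingers": -1, "grip_force": 40}}

```text
clock: 3.08
eef_pos: [567.4, -59.5, 50.4]
tcp_rot: [3.141, 0.002, 2.905]
contact_force: [-1.3, 0.8, 7.6]
opening: 0.133
grasp_force: 40.5
```

```bash
python3 snap.py w3
```

```text
3.075 [567.4 -59.5  50.4] [3.1412e+00 1.7000e-03 2.9053e+00] [-1.3  0.8  7.6] 0.1325658427816008
```

View pics/w3.png

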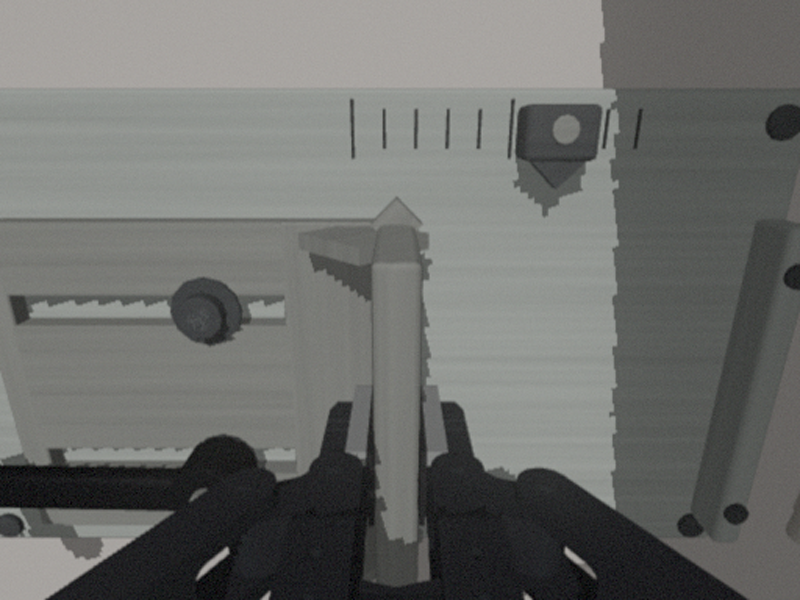

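The wall is pinched. The fence pointer tip is at (397,198) and the marker tip at (555,187), with its shadow below.

Run:
```python
import pickle; from h import *
c,s,im=pickle.load(open("pics/w3.pkl","rb"))
q=lambda u,v,z: onz(c,(u/1.5625,v/1.5625),z)
f=q(397,198,22);m=q(555,187,22); print(f,m)
a=q(100,90,12);b=q(560,88,12);print("edge yaw",np.arctan2(-(b-a)[0],(b-a)[1]))
for y in (s["tcp_rot"][2]-np.pi,-.237): print(w2jig(f,y,m))
```

```text
[505.95251862 -44.61920341  22.        ] [514.08371821   3.34980072  22.        ]
edge yaw -0.23245989420325017
[-3.32400099 48.53960013]
[-3.35861901 48.53721708]
```

Call:
{"api": "carry_out", "payload": {"targets": [{"dp":[0,8,0],"yaw":0},{"dp":[0,18,0],"yaw":0},{"dp":[0,28,0],"yaw":0},{"dp":[0,38,0],"yaw":0},{"dp":[0,45,0],"yaw":0},{"dp":[0,48.5,0],"yaw":0},{"dp":[0,48.5,0],"yaw":0},{"dp":[0,48.5,0],"yaw":0}]}}

```text
clock: 4.12
eef_pos: [578.7, -12.3, 50.4]
tcp_rot: [3.141, 0.002, 2.905]
contact_force: [-1.1, 1.3, 7.4]
opening: 0.131
grasp_force: 40.6
```

```bash
python3 snap.py w4
```

```text
4.125 [578.7 -12.3  50.4] [3.1412e+00 1.7000e-03 2.9055e+00] [-1.1  1.3  7.4] 0.13130660572555453
```

View pics/w4.png

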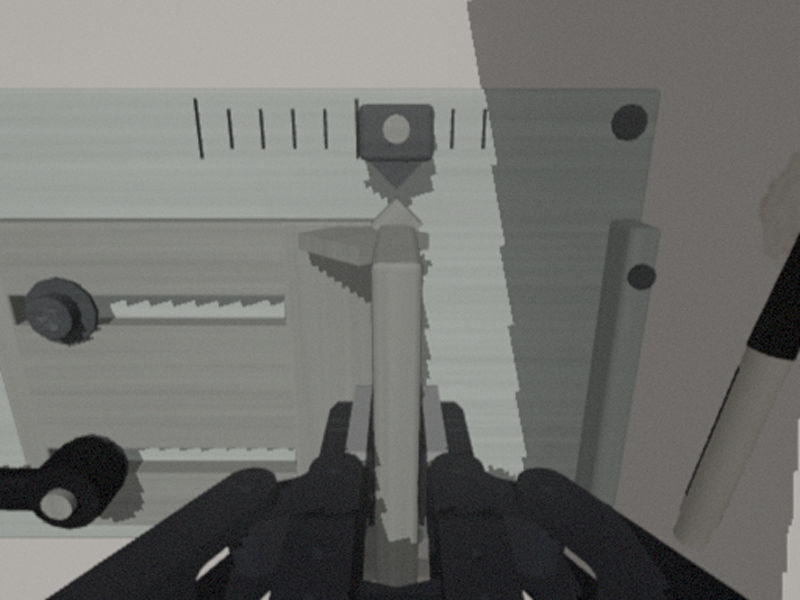

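The pointers line up, with the marker tip at (397,188) and the fence pointer at (397,199). I'll release, rise and go over the lever grip.

Call:
{"api": "carry_out", "payload": {"targets": [{"dp":[0,0,0],"yaw":0},{"dp":[0,0,0],"yaw":0},{"dp":[0,0,0],"yaw":0},{"dp":[0,0,-15],"yaw":0},{"dp":[0,0,-45],"yaw":0},{"dp":[0,0,-80],"yaw":0}], "fingers": -0.1}}

```text
clock: 4.92
eef_pos: [577.7, -12.3, 130.7]
tcp_rot: [-3.141, -0.001, 2.905]
contact_force: [0.6, -0.9, -1.8]
opening: 0.45
grasp_force: 0.0
```

Call:
{"api": "carry_out", "payload": {"targets": [{"dp":[-4,-25,0],"yaw":-10},{"dp":[-8,-50,0],"yaw":-20},{"dp":[-12,-75,0],"yaw":-30},{"dp":[-16,-100,0],"yaw":-40},{"dp":[-20,-125,0],"yaw":-50},{"dp":[-24,-150,0],"yaw":-60},{"dp":[-28,-175,0],"yaw":-70},{"dp":[-32,-190,0],"yaw":-80},{"dp":[-32,-196,0],"yaw":-86},{"dp":[-32,-196,0],"yaw":-86},{"dp":[-32,-196,0],"yaw":-86}], "fingers": 0.3}}

```text
clock: 6.3
eef_pos: [569.7, -182.8, 126.6]
tcp_rot: [-3.132, -0.062, -1.926]
contact_force: [0.3, -0.4, 0.4]
opening: 0.649
grasp_force: 0.0
```

```bash
python3 snap.py w5; python3 -c "
from rig import r; print(r.sense()['qpos'].round(2))"
```

```text
6.3 [ 569.7 -182.8  126.6] [-3.1315 -0.062  -1.9256] [ 0.3 -0.4  0.4] 0.6486165503596831
[-0.28  0.44  1.79 -0.08  0.91 -3.02]
```

View pics/w5.png

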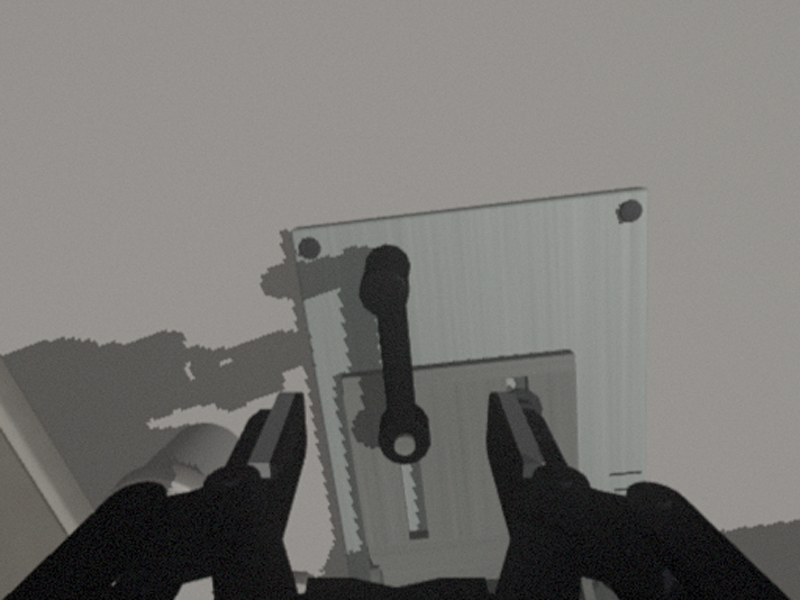

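The wrist joint reached its range end at −3.02 rad, so the tool stopped short and tilted. The grip is at (385,270) and the hub at (405,440). I'll turn the tool back by 40° and check the pose.

Call:
{"api": "carry_out", "payload": {"targets": [{"dp":[0,0,0],"yaw":10},{"dp":[0,0,0],"yaw":20},{"dp":[0,0,0],"yaw":30},{"dp":[0,0,0],"yaw":36},{"dp":[0,0,0],"yaw":36},{"dp":[0,0,0],"yaw":36}]}}

```text
clock: 7.1
eef_pos: [569.5, -183.1, 126.1]
tcp_rot: [-3.097, -0.045, -2.552]
contact_force: [1.0, 1.0, 0.2]
opening: 0.649
grasp_force: 0.0
```

```bash
cat > lev.py <<'E'
import sys
from rig import r; from h import *
s=r.sense(); print(s["eef_pos"].round(1),s["tcp_rot"].round(3),s["qpos"].round(2),s["contact_force"].round(1))
t=s["tcp_rot"][2]; x=np.array([np.cos(t),np.sin(t)]); y=np.array([np.sin(t),-np.cos(t)])
piv=np.array([583.3,-127.2]); yaw=-.236
for th in np.radians(np.arange(0,91,9)):
    l=85.3*np.array([-np.sin(th),-np.cos(th)]); g=np.array([np.cos(yaw)*l[0]-np.sin(yaw)*l[1],np.sin(yaw)*l[0]+np.cos(yaw)*l[1]])+piv
    d=g-s["eef_pos"][:2]; print(round(np.degrees(th)),g.round(1),(d@x).round(1),(d@y).round(1))
E
python3 lev.py
```

```text
[ 569.5 -183.1  126.1] [-3.097 -0.045 -2.552] [-0.28  0.44  1.79 -0.08  0.91 -2.39] [1.  1.  0.2]
0 [ 563.4 -210.1] 20.1 -19.1
9 [ 550.6 -206. ] 28.4 -8.6
18 [ 538.7 -199.9] 34.9 3.1
27 [ 527.9 -192. ] 39.5 15.7
36 [ 518.4 -182.6] 42.1 28.8
45 [ 510.6 -171.7] 42.7 42.2
54 [ 504.5 -159.8] 41.1 55.5
63 [ 500.3 -147.1] 37.4 68.4
72 [ 498.3 -133.9] 31.8 80.5
81 [ 498.3 -120.5] 24.4 91.6
90 [ 500.4 -107.3] 15.3 101.5
```

```bash
cat > lev.py <<'E'
import sys
from rig import r; from h import *
from scipy.spatial.transform import Rotation as Ro
s=r.sense(); print(s["eef_pos"].round(1),s["tcp_rot"].round(3),s["qpos"].round(2),s["contact_force"].round(1))
R=Ro.from_euler("xyz",s["tcp_rot"]).as_matrix(); print("toolz",R[:,2].round(3))
off=float(sys.argv[2]) if len(sys.argv)>2 else 0   # lever angle offset, deg
piv=np.array([583.3,-127.2]); zg=float(sys.argv[1])
gp=s["eef_pos"]-11*R[:,2]
for th in np.arange(0,91,9)+off:
    l=85.3*np.array([-np.sin(np.radians(th)),-np.cos(np.radians(th)),0]); w=jig2w(piv,-.236,l); w[2]=zg
    print(th,w.round(1),(R.T@(w-gp)).round(1))
E
python3 lev.py 137; python3 lev.py 70|sed -n 3p
```

```text
[ 569.5 -183.1  126.1] [-3.097 -0.045 -2.552] [-0.28  0.44  1.79 -0.08  0.91 -2.39] [1.  1.  0.2]
toolz [-0.013 -0.062 -0.998]
0 [ 563.4 -210.1  137. ] [ 20.6 -19.5   1.8]
9 [ 550.6 -206.   137. ] [28.9 -9.   1.7]
18 [ 538.7 -199.9  137. ] [35.4  2.7  1.5]
27 [ 527.9 -192.   137. ] [40.  15.3  1.2]
36 [ 518.4 -182.6  137. ] [42.6 28.4  0.7]
45 [ 510.6 -171.7  137. ] [43.1 41.7  0.1]
54 [ 504.5 -159.8  137. ] [41.5 55.  -0.5]
63 [ 500.3 -147.1  137. ] [37.9 67.9 -1.3]
72 [ 498.3 -133.9  137. ] [32.3 80.  -2.1]
81 [ 498.3 -120.5  137. ] [24.8 91.1 -2.9]
90 [ 500.4 -107.3  137. ] [ 15.8 100.9  -3.7]
0 [ 563.4 -210.1   70. ] [ 17.6 -16.5  68.7]
```

Run:
```python
import pickle; from h import *
c,s,im=pickle.load(open("pics/w5.pkl","rb"))
print(onz(c,(385/1.5625,267/1.5625),82),onz(c,(404/1.5625,443/1.5625),50))
```

```text
[ 560.06309673 -221.1699032    82.        ] [ 584.32623591 -134.28601614   50.        ]
```

Call:
{"api": "carry_out", "payload": {"targets": [{"dp":[10,-10,0],"yaw":0},{"dp":[20,-19,1],"yaw":0},{"dp":[20,-19,2],"yaw":0},{"dp":[20,-19,2],"yaw":0}]}}

```text
clock: 7.6
eef_pos: [563.2, -210.0, 125.5]
tcp_rot: [-3.097, -0.045, -2.555]
contact_force: [-0.1, 0.6, 0.3]
opening: 0.652
grasp_force: 0.0
```

```bash
python3 snap.py w6
```

```text
7.6 [ 563.2 -210.   125.5] [-3.0973 -0.0452 -2.5545] [-0.1  0.6  0.3] 0.6523392607288293
```

View pics/w6.png

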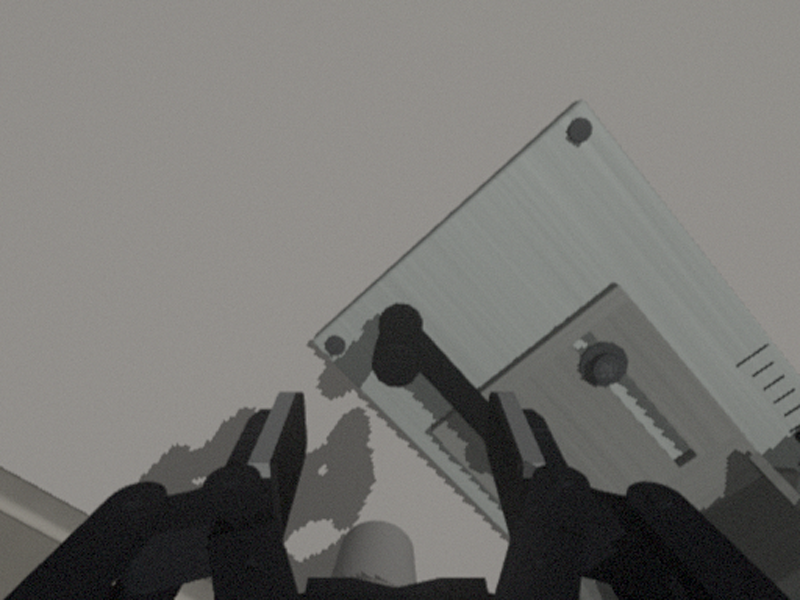

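The grip's top disc is at about (397,363) and its base at (401,325), midway between the fingers in the closing direction.

```bash
python3 - <<'E'
import pickle; from h import *
c,s,im=pickle.load(open("pics/w5.pkl","rb"))
print(onz(c,(384/1.5625,289/1.5625),82))
c,s,im=pickle.load(open("pics/w6.pkl","rb"))
print(onz(c,(397/1.5625,363/1.5625),82))
E
python3 lev.py 70|head -3
```

```text
[ 563.28079858 -213.65964535   82.        ]
[ 562.5115091  -212.39894661   82.        ]
[ 563.3 -209.8  125.6] [-3.097 -0.045 -2.554] [-0.32  0.44  1.79 -0.08  0.91 -2.43] [-0.6 -0.2 -0.5]
toolz [-0.013 -0.062 -0.998]
0 [ 563.4 -210.1   70. ] [-2.4  2.1 66.5]
```

Call:
{"api": "carry_out", "payload": {"targets": [{"dp":[0,0,20],"yaw":0},{"dp":[-1,1,40],"yaw":0},{"dp":[-1,1,56],"yaw":0},{"dp":[-1,1,66],"yaw":0},{"dp":[-1,1,66],"yaw":0},{"dp":[-1,1,66],"yaw":0}]}}

```text
clock: 8.4
eef_pos: [563.2, -212.6, 60.2]
tcp_rot: [-3.096, -0.045, -2.554]
contact_force: [0.4, -0.1, -0.3]
opening: 0.648
grasp_force: 0.0
```

Call:
{"api": "carry_out", "payload": {"targets": [{"dp":[0,0,0],"yaw":0},{"dp":[0,0,0],"yaw":0},{"dp":[0,0,0],"yaw":0},{"dp":[0,0,0],"yaw":0},{"dp":[0,0,0],"yaw":0}], "fingers": -1, "grip_force": 35}}

```text
clock: 9.02
eef_pos: [563.1, -212.8, 60.3]
tcp_rot: [-3.096, -0.045, -2.554]
contact_force: [-0.1, -2.9, 6.8]
opening: 0.208
grasp_force: 34.2
```

```bash
python3 lev.py 70
```

```text
[ 563.1 -212.8   60.3] [-3.096 -0.045 -2.554] [-0.33  0.53  1.82 -0.09  0.78 -2.43] [-0.1 -2.9  6.8]
toolz [-0.012 -0.063 -0.998]
0 [ 563.4 -210.1   70. ] [-1.2  1.7  1.1]
9 [ 550.6 -206.    70. ] [ 7.  12.2  1. ]
18 [ 538.7 -199.9   70. ] [13.6 23.9  0.8]
27 [ 527.9 -192.    70. ] [18.2 36.4  0.4]
36 [ 518.4 -182.6   70. ] [20.9 49.5 -0. ]
45 [ 510.6 -171.7   70. ] [21.4 62.9 -0.6]
54 [ 504.5 -159.8   70. ] [19.8 76.2 -1.3]
63 [ 500.3 -147.1   70. ] [16.2 89.  -2. ]
72 [ 498.3 -133.9   70. ] [ 10.6 101.2  -2.8]
81 [ 498.3 -120.5   70. ] [  3.2 112.3  -3.7]
90 [ 500.4 -107.3   70. ] [ -5.8 122.1  -4.5]
```

Call:
{"api": "carry_out", "payload": {"targets": [{"dp":[4,5,0],"yaw":2},{"dp":[8,10.5,0],"yaw":4},{"dp":[12,16,0],"yaw":6},{"dp":[15,22,0],"yaw":8},{"dp":[17.5,28.5,-0.5],"yaw":10},{"dp":[19.5,34.5,-0.5],"yaw":12},{"dp":[19.5,34.5,-0.5],"yaw":12}]}}

```text
clock: 9.9
eef_pos: [527.0, -194.8, 60.0]
tcp_rot: [-3.088, -0.035, -2.765]
contact_force: [-1.9, -3.3, 8.4]
opening: 0.206
grasp_force: 36.6
```

```bash
python3 lev.py 70.5
```

```text
[ 527.  -194.8   60. ] [-3.088 -0.035 -2.765] [-0.32  0.49  1.91 -0.09  0.74 -2.2 ] [-1.9 -3.3  8.4]
toolz [-0.013 -0.062 -0.998]
0 [ 563.4 -210.1   70.5] [-27.8 -28.2   1.1]
9 [ 550.6 -206.    70.5] [-17.5 -19.7   1. ]
18 [ 538.7 -199.9   70.5] [-8.7 -9.6  0.7]
27 [ 527.9 -192.    70.5] [-1.5  1.7  0.4]
36 [ 518.4 -182.6   70.5] [ 3.8 13.9 -0.1]
45 [ 510.6 -171.7   70.5] [ 7.2 26.9 -0.7]
54 [ 504.5 -159.8   70.5] [ 8.4 40.2 -1.3]
63 [ 500.3 -147.1   70.5] [ 7.6 53.5 -2.1]
72 [ 498.3 -133.9   70.5] [ 4.7 66.6 -2.9]
81 [ 498.3 -120.5   70.5] [-0.2 79.  -3.7]
90 [ 500.4 -107.3   70.5] [-7.1 90.5 -4.6]
```

Call:
{"api": "carry_out", "payload": {"targets": [{"dp":[2.5,6,0],"yaw":2},{"dp":[5,12.5,-0.5],"yaw":4},{"dp":[7,19,-0.5],"yaw":6},{"dp":[8.5,25.5,-1],"yaw":8},{"dp":[9.5,32,-1.5],"yaw":10},{"dp":[9.5,38.5,-1.5],"yaw":12},{"dp":[9.5,45,-2],"yaw":14},{"dp":[9,52,-2.5],"yaw":16},{"dp":[8,58.5,-3],"yaw":18},{"dp":[6,65,-3],"yaw":20},{"dp":[6,65,-3],"yaw":20}]}}

```text
clock: 11.28
eef_pos: [495.9, -136.0, 59.5]
tcp_rot: [-3.08, -0.017, -3.114]
contact_force: [-6.9, -1.4, 12.2]
opening: 0.206
grasp_force: 40.7
```

```bash
python3 lev.py 70.5|sed '3,9d'; python3 lev.py 70.5 5 | tail -2
```

```text
[ 495.9 -136.    59.5] [-3.08  -0.017 -3.114] [-0.23  0.44  2.   -0.1   0.71 -1.75] [-6.9 -1.4 12.2]
toolz [-0.016 -0.062 -0.998]
63 [ 500.3 -147.1   70.5] [ -4.  -11.9   0.7]
72 [ 498.3 -133.9   70.5] [-2.3  1.4 -0.1]
81 [ 498.3 -120.5   70.5] [-2.6 14.7 -0.9]
90 [ 500.4 -107.3   70.5] [-5.1 27.9 -1.8]
86.0 [ 499.2 -113.1   70.5] [-3.7 22.1 -1.4]
95.0 [ 502.4 -100.1   70.5] [-7.3 34.9 -2.3]
```

Call:
{"api": "carry_out", "payload": {"targets": [{"dp":[0,5,0],"yaw":2},{"dp":[0,10,-0.5],"yaw":4},{"dp":[-0.5,15,-1],"yaw":4},{"dp":[-1,18,-1],"yaw":4},{"dp":[-1.5,20,-1],"yaw":4},{"dp":[-2,22,-1],"yaw":4},{"dp":[-2,22,-1],"yaw":4}]}}

```text
clock: 12.15
eef_pos: [496.4, -115.8, 59.2]
tcp_rot: [-3.077, -0.015, 3.101]
contact_force: [-9.9, -14.8, 13.8]
opening: 0.208
grasp_force: 43.0
```

```bash
python3 lev.py 70.5 5|sed '3,10d'
```

```text
[ 496.4 -115.8   59.2] [-3.077 -0.015  3.101] [-0.19  0.43  2.01 -0.1   0.7  -1.64] [ -9.9 -14.8  13.8]
toolz [-0.017 -0.064 -0.998]
77.0 [ 498.  -126.4   70.5] [ -1.9 -11.3   0.3]
86.0 [ 499.2 -113.1   70.5] [-2.5  2.  -0.5]
95.0 [ 502.4 -100.1   70.5] [-5.2 15.1 -1.4]
```

Call:
{"api": "carry_out", "payload": {"targets": [{"dp":[-0.5,1.5,0],"yaw":0},{"dp":[-0.5,3,0],"yaw":0},{"dp":[-0.5,3,0],"yaw":0}]}}

```text
clock: 12.52
eef_pos: [496.5, -115.2, 59.2]
tcp_rot: [-3.074, -0.016, 3.102]
contact_force: [-13.5, -35.4, 14.6]
opening: 0.207
grasp_force: 45.5
```

The lever is on its stop: commanding 3 mm more moved it only 0.6 mm, and the force rose by 20 N. I'll ease off, open and rise.

Call:
{"api": "carry_out", "payload": {"targets": [{"dp":[0.5,-2,0],"yaw":0},{"dp":[0.5,-3.5,0],"yaw":0}]}}

```text
clock: 12.78
eef_pos: [496.3, -116.0, 59.1]
tcp_rot: [-3.078, -0.015, 3.099]
contact_force: [-9.6, -7.3, 14.1]
opening: 0.203
grasp_force: 42.4
```

Call:
{"api": "carry_out", "payload": {"targets": [{"dp":[0,0,0],"yaw":0},{"dp":[0,0,0],"yaw":0},{"dp":[0,0,0],"yaw":0},{"dp":[0,0,-10],"yaw":0},{"dp":[0,0,-35],"yaw":0},{"dp":[0,0,-75],"yaw":0},{"dp":[0,0,-125],"yaw":0},{"dp":[0,0,-180],"yaw":0},{"dp":[15,0,-200],"yaw":0},{"dp":[15,0,-200],"yaw":0},{"dp":[15,0,-200],"yaw":0}], "fingers": 0.2}}

```text
clock: 14.15
eef_pos: [486.5, -101.7, 258.1]
tcp_rot: [-3.079, -0.011, 3.102]
contact_force: [0.4, -0.2, -0.5]
opening: 0.596
grasp_force: 0.0
```

```bash
python3 snap.py w7
```

```text
14.15 [ 486.5 -101.7  258.1] [-3.0792 -0.0108  3.1017] [ 0.4 -0.2 -0.5] 0.5961548169957468
```

View pics/w7.png

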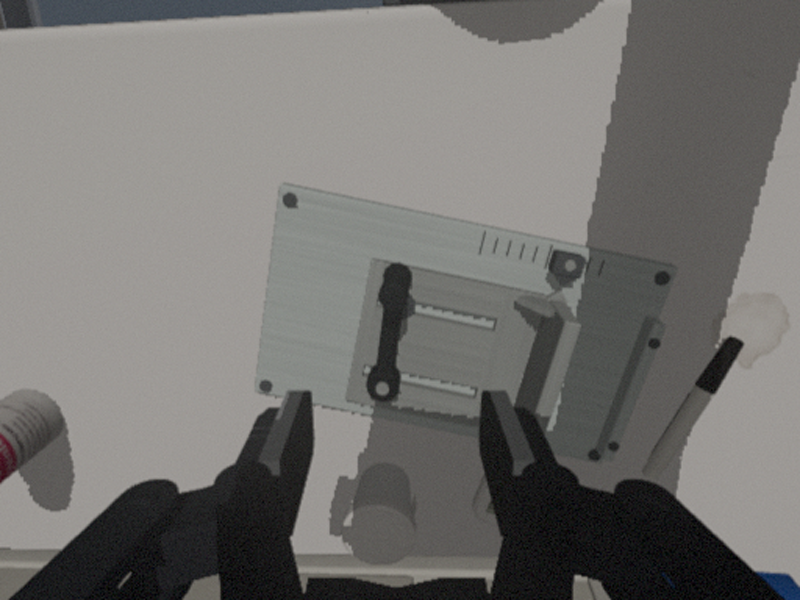

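The final view shows the lever pointing along the jig's −x (hub at (383,385), grip at (397,275)). The fence pointer at about (560,292) faces the marker tip, and the gripper is clear.

```bash
python3 -c "
from rig import r; print(r.sign_off())"
```

```text
the job is handed in; nothing more can be done
None
```

The fence is set level with the index marker, the clamp lever is swung clockwise onto its stop, and the job was handed in at about 14 s with the gripper clear and the cup, bottle, timer and pen untouched.

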